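Press the sample cassette down and slide it home under the leaf spring

ROBOT

A 7-joint arm with a two-finger parallel gripper is mounted at the origin on a cart in front of the work surface, level with it; the furniture and walls round the work are solid. World frame = base frame: x ahead of the robot, y to its left, z up, the work surface at z = 0. Lengths are in m, angles in rad, forces in N, time in s.
With the tool pointing down it reaches from about 0.4 to 0.85 m from the base axis. Payload 4.4 kg.
Tool frame: the origin (TCP) lies on the centre line of the jaws, within the pads' length; the fingertips stand 19 mm ahead of it and the grasp point (between the pads) is the TCP; z points along the fingers, y is the line along which they close (so a half turn about z gives the same grasp; the last joint's range is limited). The gripper opens to 94 mm and grips with 3 to 60 N. Pads are 16 mm wide; open, the fingers measure 119 mm over their backs; the gripper's body (75 mm by 177 mm) begins 78 mm behind the grasp point.
Start: joints at [-0.066, 0.628, 0.038, 1.517, -0.027, 0.996, -0.02], TCP at [0.65, 0, 0.224] pointing down, gripper open.
Joint ranges: [-3.06, 3.06], [-0.37, 2.12], [-1.25, 1.32], [0.18, 2.47], [-1.1, 4.24], [0.23, 1.98], [-2.94, 2.94]. Speed limits (rad/s): [2.57, 2.57, 3.14, 3.14, 3.14, 3.14, 3.14].

INTERFACE

Orientations are given as a unit quaternion [w, x, y, z].
In Python, from rig import * gives the robot as it stands. The module is installed in compiled form; this text tells all that it offers.
- The arm moves only by the tool arm_command, never from a script. Its argument "targets" is a list of rows, each an object of numbers: "x", "y", "z": the shift along the tool's x, y, z in cm; "twist": the turn about the tool's z in rad; "jaw": the opening, from 0 (shut) to 1 (fully open). In form: [{"x": .., "y": .., "z": .., "twist": .., "jaw": ..}, ...]. A call has 1 to 12 rows; each row shifts and turns the commanded pose from where the row before left it, along the tool's axes as they then stand; what a row does not reach is not made up. A row lasts 1/8 s, in which the tool goes at most 62.5 mm and 10.7 degrees, less where a joint would pass 70% of its speed; a pose out of reach is approached as far as the arm can. A call with a gripper value outside its range is refused whole. The fingers move at their own pace and stop on an object; the grip force is fixed at half the most. Time passes only in rows, so rows that do not move let the fingers close. It gives the time, the measured TCP pose, the force, the opening and the grip force at its end, in the units of the state.
- get_obs(): the state, without advancing time (a new reading comes with each control period).
- capture(name): name is "scene" or "side" or "wrist"; returns the picture (400x640x3 uint8, red, green, blue); there is no depth.
- camera_info(name): a dict with "fx", "fy", "cx", "cy" (pixels), "k1" (the pictures are not rectified: a ray, as slopes to the right and down, at radius r is drawn at 1 + k1 r^2 times it, then the intrinsics apply), "xyz" and "attitude" of the camera in the world. Camera axes: x right, y down, z forward; pixel columns grow to the right and rows downward; lengths in m; the calibration is good to about 2 mm. A picture is of the moment at which its call begins: read the wrist's pose just before it. camera_info takes no time and is no camera call; for the wrist camera it gives the pose at the moment of the call.
- job_done(): hands the job in; it is judged then, once.
The state is a dict: "time": time; "joint_positions": joint angles; "dq": joint speeds; "joint_torque": joint torques, N m; "tcp_pos": TCP position; "tool_rot": TCP orientation; "wrist_force": force on the tool from outside, world axes, zero at the start; "ft_torque": the same for the moment, N m; "width": opening from 0.0 (shut) to 1.0 (fully open); "grip_force": force on a finger pad.
Only numpy, scipy, OpenCV 4.12 (cv2) and the standard library are available. Lean on these libraries where they do the work, as an engineer would, in place of code of your own. Each camera call takes 0.05 s, during which the arm holds its last target. There are 200 camera calls.

TASK

Load the blue sample cassette into the reader dock: with your fingertips press it down hard against its sprung bed, and while it is held down slide it forward under the dark crossbar and the brass leaf spring until its nose is fully home against the white reader head, then let go. Only press and push it: do not lift it out of its channel, and leave the things standing round the dock where they are.

Things in the scene. Friction and masses are not known exactly. Their poses are not given: they have to be found in the camera images.
- dock: Fixed reader dock: aluminium base 255 x 100 x 10 mm, x -165 to 90 mm from its origin, which lies on the worktop in the channel's middle plane. x = loading direction, towards the white head; y across; z up. Grey rails (inner faces y +-34.5 mm, 8 mm thick, top z 28 mm) guide the cassette; rear wall x -165 to -156, top z 24 mm. Bed, rails and bar are smooth (friction 0.3).
- crossbar (a point): Middle of the rear lower edge of the dark steel crossbar, at dock x 0, z 27.5 mm; axes as the dock. The bar spans the channel, 14 mm deep in x, top at z 40 mm. An unpressed cassette stands 4.5 mm too high: its nose strikes the bar.
- home_stop (a point): Middle of the rear face of the white reader head, at dock x 62 mm, z 30 mm (head top at 44 mm): the stop for the cassette's nose. Axes as the dock.
- cassette: Loose blue cassette 124 (x) x 66 (y) x 10 mm, 0.12 kg. Origin: centre of underside; x to its nose. A hump 60 mm wide crosses its top: upright step at x -18 mm, 9 mm high, sloping off to x +1 mm. Start: level on the bed, underside at dock z 22 mm, nose 13 to 33 mm behind the bar. Home: origin at dock x 0; let go there it rises against the bar (z 17.5 mm) and stays, hump outside.
- press_pad (a point): Middle of the flat ribbed press pad on the cassette's top (cassette x -62 to -18 mm), 33 mm behind the cassette's centre and 15 mm behind the step, 10 mm above its underside: press down here, and push forward against the step. Axes as the cassette.
- bed (a joint): How far the sprung steel bed under the cassette is pressed down, m: 0 raised, 0.008 on its stop. It runs the whole length of the channel and stays level. A push of about 4.5 N starts it, about 8 N gives 4.5 mm (just clears the crossbar), about 11 N the full 8 mm. It springs up again when let go.
- leaf (a joint): Angle of the brass leaf spring (30 mm wide, 38 mm long) sloping down into the bay beyond the crossbar, rad: 0 at rest, about 0.05 to 0.15 with the cassette's nose beneath it. It presses on the cassette's top with about 3 N.
- cup: Clear specimen cup with orange screw lid, 64 mm across, 63 mm high; a bystander off the head end of the dock. Origin: centre of its foot.
- dropper: Brown dropper bottle with black cap, 29 mm across, 68 mm high; a bystander off the head end of the dock. Origin: centre of its foot.
- timer: Small white bench timer with a green key, 38 x 64 x 61 mm; a bystander. Origin: centre of its underside.
- slides: Grey lidded slide box, 77 x 88 x 34 mm; a bystander. Origin: centre of its underside.
There are look-alikes about, which are no part of the job. Several things have the shape of the cassette; the one meant has the colours described above.

How it is judged:
On the way:
1. the cassette is pressed down on its bed by the fingers, its nose still outside the crossbar (z of cassette in the frame of dock below 0.0178 m and x of cassette in the frame of dock below -0.058 m and contact force between the fingers and cassette above 3 N), for 0.05 s.
At the end, for the whole second after the job is handed in: The cassette lies still and level under the crossbar and the leaf spring, its nose within 4 mm of the white reader head, and the bystanders are within 30 mm of where they stood (x of cassette in the frame of dock between -0.004 and 0.003 m and z of cassette in the frame of dock below 0.0195 m and value of joint leaf above 0.03 rad and angle between cassette's own z axis and vertical below 0.08 rad and linear speed of cassette below 0.01 m/s and distance of each of cup, dropper, timer, slides from where it was at the start of the episode below 0.03 m); the robot touches nothing.
It fails at once if the cassette is lifted: its underside rises 12 mm above the raised bed, or it is tipped by more than 0.3 rad (z of cassette in the frame of dock above 0.034 m or angle between cassette's own z axis and vertical above 0.3 rad).
It fails at once if a bystander is shifted by more than 30 mm, lifted or knocked over (distance of any of cup, dropper, timer, slides from where it was at the start of the episode above 0.03 m or angle between any of cup, dropper, timer, slides's own z axis and vertical above 0.5 rad).
It also fails if it takes over 37 s, if anything falls off the work surface, if the arm or the gripper's body presses on something with over 40 N, if the wrist force passes 120 N, or if a joint passes its speed limit or range.

## Working session

There is one attempt and no reset: what is moved stays moved. The work goes in short steps, Python scripts to look and compute and a tool call to move; the robot and the scene stay as the last step left them, time stands still between calls to the robot, and variables do not carry over. Pictures are saved under pics/ and viewed, at most 13 in all, crops included, and the job is handed in when it is done.

Besides the shell and the picture viewer there is one more tool, called after "Emit:" as name(argument=value, ...), one argument or row to a line, values as JSON. arm_command: Moves the arm, as the interface text tells. Its arguments: {"type":"object","properties":{"targets":{"type":"array"}},"required":["targets"]}

```bash
mkdir -p pics
python3 - <<'E'
from rig import *
import cv2
for n in ("scene","side","wrist"):
    i=camera_info(n); print(n,i)
    cv2.imwrite(f"pics/{n}0.png",capture(n)[:,:,::-1])
print(get_obs())
E
```

```text
scene {'fx': 421.36947786507176, 'fy': 421.36947786507176, 'cx': 326.7174253647094, 'cy': 196.85642257190332, 'k1': -0.060655374499536244, 'xyz': array([-0.05178085, -0.71390338,  1.04641539]), 'attitude': array([-0.31051896,  0.86447483, -0.37428547,  0.12716771])}
side {'fx': 427.3870889956165, 'fy': 427.3870889956165, 'cx': 309.69210097988673, 'cy': 201.8235082986905, 'k1': 0.008192826924744387, 'xyz': array([0.41983877, 1.10952059, 0.55688623]), 'attitude': array([ 0.02255554, -0.05252709,  0.82336624, -0.56462394])}
wrist {'fx': 357.30224921756354, 'fy': 357.30224921756354, 'cx': 318.41061173234027, 'cy': 198.13011000997923, 'k1': 0.012600482007481246, 'xyz': array([0.65066112, 0.08207368, 0.38252503]), 'attitude': array([ 1.41640336e-01,  9.89917913e-01, -3.08692330e-04, -6.67299970e-04])}
{'time': 0.15, 'joint_positions': array([-0.06577329,  0.62910267,  0.03846778,  1.51809496, -0.02699977,
        0.9962927 , -0.0200255 ]), 'dq': array([ 0.0006929 , -0.00201953,  0.00024115, -0.00307266,  0.0016697 ,
        0.00190451, -0.00039573]), 'joint_torque': array([ 1.52036100e-03, -5.50088596e+01,  1.14465751e+00, -1.86816269e+01,
       -5.22438856e-02,  2.09789607e-02,  9.34746663e-05]), 'tcp_pos': array([6.49545394e-01, 5.23947246e-06, 2.23799648e-01]), 'tool_rot': array([-4.82376212e-04,  7.07130226e-01,  7.07082999e-01, -4.92914925e-04]), 'wrist_force': array([ 0.38077516, -0.09805492,  0.29196818]), 'ft_torque': array([ 0.0230195 ,  0.00257377, -0.0303146 ]), 'grip_force': 0.0, 'width': 0.9954585916124029}
```

View pics/scene0.png

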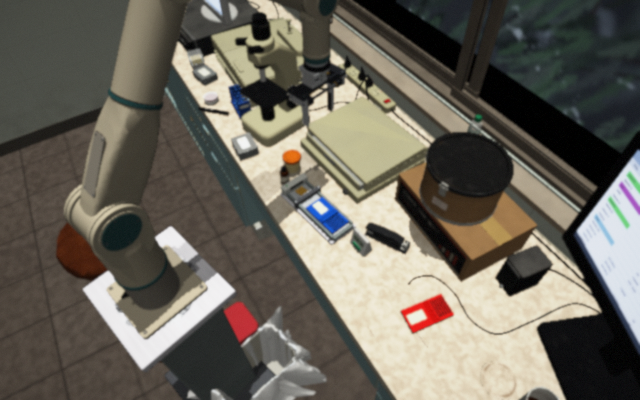

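View pics/wrist0.png

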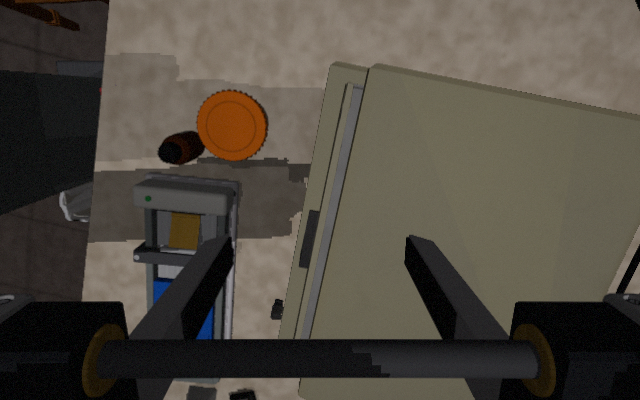

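The wrist view shows the dock running up the image (+y world). The crossbar is at about (190,255), the head at (185,195) and the blue cassette at (185,310). The tool's x axis is world +y and its y axis is world +x.

```bash
cat > h.py <<'E'
from rig import *
import cv2, numpy as np
from scipy.spatial.transform import Rotation as R
def ray(n,uv,z,info=None):
    i=info or camera_info(n)
    K=np.array([[i['fx'],0,i['cx']],[0,i['fy'],i['cy']],[0,0,1]])
    p=cv2.undistortPoints(np.array(uv,float).reshape(-1,1,2),K,np.array([i['k1'],0,0,0]))[:,0]
    q=i['attitude']; M=R.from_quat([q[1],q[2],q[3],q[0]]).as_matrix()
    d=np.c_[p,np.ones(len(p))]@M.T
    return i['xyz']+d*((z-i['xyz'][2])/d[:,2])[:,None]
def blue(im):
    h=cv2.cvtColor(im,cv2.COLOR_RGB2HSV)
    return cv2.inRange(h,(105,120,50),(128,255,255))
E
python3 - <<'E'
from h import *
print("bar",ray("wrist",[(136,262),(190,264)],.03).round(4), "head",ray("wrist",[(136,208),(230,214)],.044).round(4))
im=cv2.imread("pics/scene0.png")[:,:,::-1]
m=blue(im); n,l,s,c=cv2.connectedComponentsWithStats(m)
for k in range(1,n):
    if s[k][4]>60: print(s[k],c[k],ray("scene",[c[k]],.033).round(4))
o=cv2.resize(im[160:260,250:400],(750,500),interpolation=cv2.INTER_CUBIC)
cv2.imwrite("pics/crop1.png",o[:,:,::-1])
E
```

```text
bar [[ 0.453  -0.0928  0.03  ]
 [ 0.5109 -0.0953  0.03  ]] head [[ 0.4692 -0.027   0.044 ]
 [ 0.5619 -0.0333  0.044 ]]
[230  85  19  31 277] [237.68231047  99.10108303] [[0.6601 0.4527 0.033 ]]
[307 197  42  36 597] [328.71021776 216.58626466] [[ 0.4886 -0.1929  0.033 ]]
```

View pics/crop1.png

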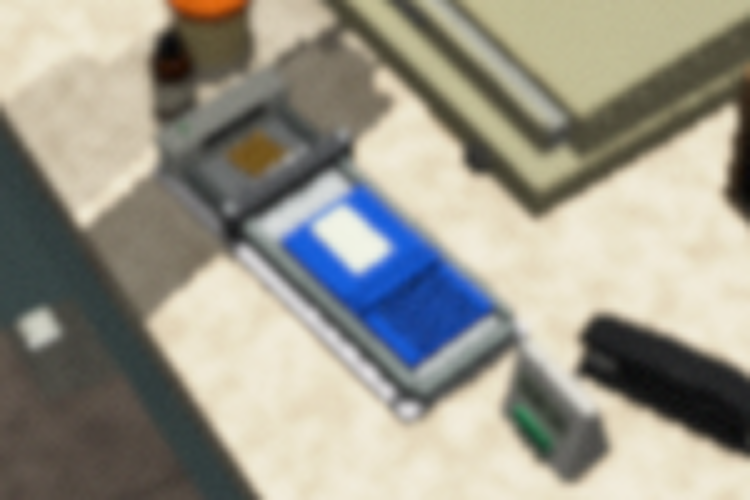

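The scene crop shows the blue cassette lying in its channel behind the bar, with its hump step in front of the dark pad. The timer stands off the rear end. I'll move over it and look from close by.

Emit:
arm_command(
  targets=[
    {"x": -4, "y": -3.5, "z": 0, "twist": 0, "jaw": 1},
    {"x": -4, "y": -3.5, "z": 0, "twist": 0, "jaw": 1},
    {"x": -4, "y": -3.5, "z": 0, "twist": 0, "jaw": 1},
    {"x": -5, "y": -3.5, "z": 0, "twist": 0, "jaw": 1},
    {"x": 0, "y": 0, "z": 0, "twist": 0, "jaw": 1},
    {"x": 0, "y": 0, "z": 0, "twist": 0, "jaw": 1},
  ],
)

```text
time: 0.9
tcp_pos: [0.5103, -0.1696, 0.2245]
tool_rot: [-0.0, 0.707, 0.707, 0.0]
wrist_force: [-0.2, 0.2, -0.3]
width: 1.001
grip_force: 0.0
```

Run:
```python
from h import *
im=capture("wrist"); cv2.imwrite("pics/w1.png",im[:,:,::-1])
cv2.imwrite("pics/s1.png",capture("side")[:,:,::-1])
o=get_obs();print(o['time'],o['tcp_pos'],o['tool_rot'])
m=blue(im); n,l,s,c=cv2.connectedComponentsWithStats(m)
for k in range(1,n):
    if s[k][4]>100: print(s[k],c[k],ray("wrist",[c[k]],.033).round(4))
```

```text
1.0 [ 0.51092757 -0.16843542  0.22434795] [-1.68208303e-04  7.06278201e-01  7.07934232e-01  4.44744959e-04]
[ 266  124   75  124 5799] [301.46421797 187.40593206] [[ 0.4949 -0.1772  0.033 ]]
```

View pics/w1.png

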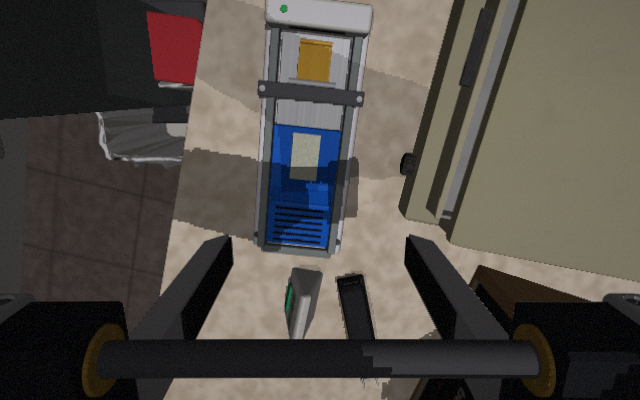

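View pics/s1.png

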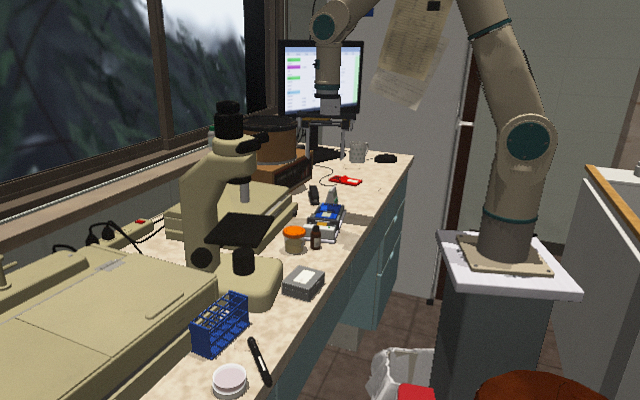

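The wrist view shows the cassette nose at about (272,125)–(340,131) and its rear at row 247. The bar's rear edge is at (259,96)–(363,105), the pad ribs at rows 203–245 and the timer at (303,300). In the side view the surroundings are low near the dock.

Run:
```python
from h import *
im=cv2.imread("pics/w1.png")[:,:,::-1]
bar=ray("wrist",[(259,96),(363,105)],.029); print("bar",bar.round(4))
d=bar[1]-bar[0]; print("yaw of across dir deg",np.degrees(np.arctan2(d[1],d[0])), bar.mean(0))
m=blue(im); c=max(cv2.findContours(m,0,1)[0],key=cv2.contourArea)
q=cv2.approxPolyDP(cv2.convexHull(c),5,True)[:,0]; print(q.tolist()); P=ray("wrist",q,.032); print(P.round(4))
print("head top rear",ray("wrist",[(266,24),(370,33)],.044).round(4))
print("box",ray("wrist",[(403,210),(441,243)],.06).round(3))
# triangulate box knob
o=cv2.resize(im[110:265,240:370],(672,800)[::1] if 0 else (503,600),interpolation=cv2.INTER_CUBIC)
cv2.imwrite("pics/crop2.png",o[:,:,::-1])
```

```text
bar [[ 0.4554 -0.0885  0.029 ]
 [ 0.5547 -0.0966  0.029 ]]
yaw of across dir deg -4.6688331348554355 [ 0.50503439 -0.09254772  0.029     ]
[[274, 124], [340, 131], [326, 247], [266, 240]]
[[ 0.4691 -0.1144  0.032 ]
 [ 0.5329 -0.1209  0.032 ]
 [ 0.5203 -0.2431  0.032 ]
 [ 0.4566 -0.2351  0.032 ]]
head top rear [[ 0.4666 -0.0288  0.044 ]
 [ 0.5567 -0.0357  0.044 ]]
box [[ 0.593 -0.192  0.06 ]
 [ 0.632 -0.226  0.06 ]]
```

View pics/crop2.png

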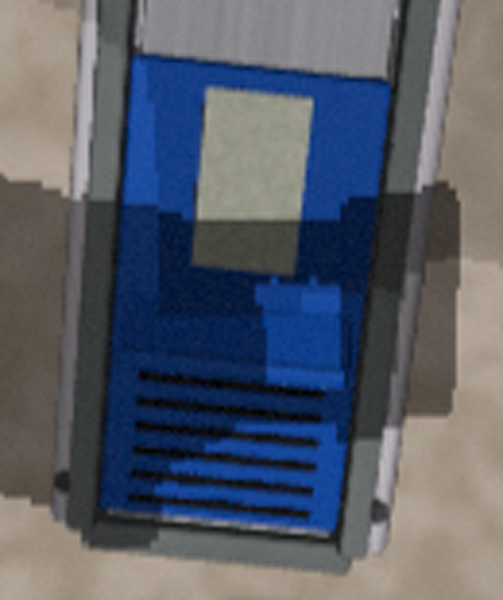

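Emit:
arm_command(
  targets=[
    {"x": -3.9, "y": -1.9, "z": 0, "twist": 0, "jaw": 0.25},
    {"x": 0, "y": 0, "z": 4, "twist": 0.1, "jaw": 0.25},
    {"x": 0, "y": 0, "z": 5, "twist": 0, "jaw": 0.25},
    {"x": 0, "y": 0, "z": 5, "twist": 0, "jaw": 0.25},
    {"x": 0, "y": 0, "z": 0, "twist": 0, "jaw": 0.25},
    {"x": 0, "y": 0, "z": 0, "twist": 0, "jaw": 0.25},
    {"x": 0, "y": 0, "z": 0, "twist": 0, "jaw": 0.25},
    {"x": 0, "y": 0, "z": 0, "twist": 0, "jaw": 0.25},
  ],
)

```text
time: 2.0
tcp_pos: [0.4921, -0.2093, 0.0861]
tool_rot: [0.001, 0.742, 0.671, 0.001]
wrist_force: [-0.6, 0.0, 0.4]
width: 0.256
grip_force: 0.0
```

Run:
```python
from h import *
o=get_obs();print(o['time'],o['tcp_pos'],o['tool_rot'],o['wrist_force'],o['width'])
im=capture("wrist"); cv2.imwrite("pics/w2.png",im[:,:,::-1])
```

```text
2.0 [ 0.49210305 -0.20925262  0.08611064] [1.33897168e-03 7.41505415e-01 6.70945137e-01 7.41480972e-04] [-0.5983173   0.00285145  0.41308361] 0.25629311631128276
```

View pics/w2.png

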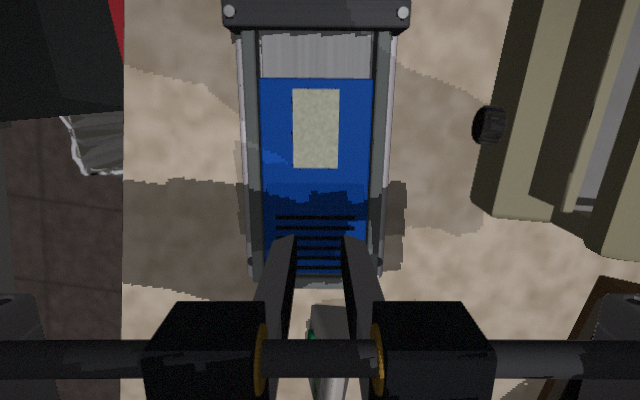

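The view shows the tool square to the channel and centred (fingers at columns 270–365, cassette 260–373). The nose is at row 78, the bar's rear edge at row ~30 and the step edge at row ~213. I'll check the distance from fingertip to step.

Run:
```python
from h import *
o=get_obs();t=o['tcp_pos'];q=o['tool_rot'];M=R.from_quat([q[1],q[2],q[3],q[0]])
for n,uv,z in(("step",(318,213),.041),("noseL",(259,78),.032),("noseR",(373,80),.032),("bar",(315,30),.0275),("bartop",(315,30),.04)):
    print(n,M.inv().apply(ray("wrist",[uv],z)-t).round(4))
```

```text
step [[0.0133 0.0007 0.0448]]
noseL [[ 0.0906 -0.0325  0.0537]]
noseR [[0.0895 0.0318 0.0538]]
bar [[ 0.116  -0.0009  0.0583]]
bartop [[ 0.114  -0.0008  0.0458]]
```

Emit:
arm_command(
  targets=[
    {"x": 0, "y": 0, "z": 2, "twist": 0, "jaw": 0.25},
    {"x": 0, "y": 0, "z": 1, "twist": 0, "jaw": 0.25},
    {"x": 0, "y": 0, "z": 0, "twist": 0, "jaw": 0.25},
  ],
)

```text
time: 2.42
tcp_pos: [0.4906, -0.2088, 0.0541]
tool_rot: [-0.001, 0.742, 0.671, -0.0]
wrist_force: [0.3, 0.8, 0.6]
width: 0.25
grip_force: 0.0
```

Emit:
arm_command(
  targets=[
    {"x": 0, "y": 0, "z": 0.4, "twist": 0, "jaw": 0.25},
    {"x": 0, "y": 0, "z": 0.3, "twist": 0, "jaw": 0.25},
    {"x": 0, "y": 0, "z": 0, "twist": 0, "jaw": 0.25},
  ],
)

```text
time: 2.8
tcp_pos: [0.4915, -0.2092, 0.0481]
tool_rot: [0.001, 0.742, 0.671, 0.0]
wrist_force: [-0.8, 0.2, 6.9]
width: 0.247
grip_force: 3.3
```

Emit:
arm_command(
  targets=[
    {"x": 0, "y": 0, "z": 0.4, "twist": 0, "jaw": 0.25},
    {"x": 0, "y": 0, "z": 0.1, "twist": 0, "jaw": 0.25},
    {"x": 0, "y": 0, "z": 0, "twist": 0, "jaw": 0.25},
    {"x": 0, "y": 0, "z": 0, "twist": 0, "jaw": 0.25},
  ],
)

```text
time: 3.3
tcp_pos: [0.4915, -0.2093, 0.0437]
tool_rot: [0.001, 0.742, 0.671, 0.0]
wrist_force: [-2.5, 0.9, 9.9]
width: 0.248
grip_force: 5.1
```

Emit:
arm_command(
  targets=[
    {"x": 0, "y": 0, "z": 0.1, "twist": 0, "jaw": 0.25},
    {"x": 0.4, "y": 0, "z": 0, "twist": 0, "jaw": 0.25},
    {"x": 0.4, "y": 0, "z": 0, "twist": 0, "jaw": 0.25},
    {"x": 0.4, "y": 0, "z": 0, "twist": 0, "jaw": 0.25},
    {"x": 0.4, "y": 0, "z": 0, "twist": 0, "jaw": 0.25},
    {"x": 0, "y": 0, "z": 0, "twist": 0, "jaw": 0.25},
  ],
)

```text
time: 4.05
tcp_pos: [0.4943, -0.1956, 0.0432]
tool_rot: [0.003, 0.742, 0.67, 0.0]
wrist_force: [-1.0, -3.4, 10.4]
width: 0.248
grip_force: 5.3
```

Run:
```python
from h import *
o=get_obs();t=o['tcp_pos'];q=o['tool_rot'];M=R.from_quat([q[1],q[2],q[3],q[0]])
print(t,M.inv().apply(o['wrist_force']),o['ft_torque'])
im=capture("wrist"); cv2.imwrite("pics/w3.png",im[:,:,::-1])
```

```text
[ 0.49426185 -0.19560579  0.04319099] [ -3.49779831  -0.56824396 -10.43597489] [-0.86997313  0.24261938  0.03465191]
```

View pics/w3.png

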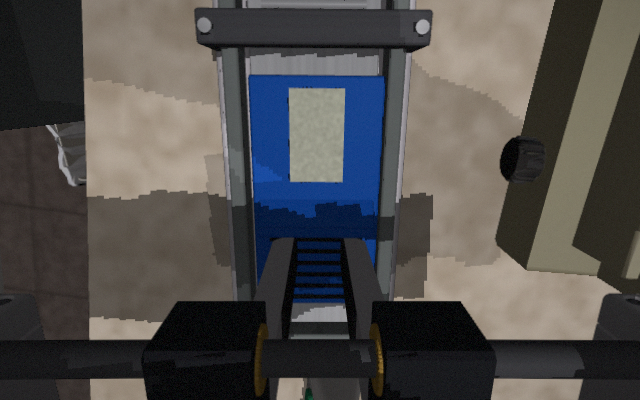

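The cassette is pressed down and moving forward; the nose at row 76 is now close to the bar at row 50. I'll keep sliding it under.

Emit:
arm_command(
  targets=[
    {"x": 0.5, "y": 0, "z": 0, "twist": 0, "jaw": 0.25},
    {"x": 0.5, "y": 0, "z": 0, "twist": 0, "jaw": 0.25},
    {"x": 0.5, "y": 0, "z": 0, "twist": 0, "jaw": 0.25},
    {"x": 0.5, "y": 0, "z": 0, "twist": 0, "jaw": 0.25},
    {"x": 0, "y": 0, "z": 0, "twist": 0, "jaw": 0.25},
  ],
)

```text
time: 4.72
tcp_pos: [0.4964, -0.1754, 0.0432]
tool_rot: [0.003, 0.742, 0.671, 0.001]
wrist_force: [-0.4, -2.4, 10.3]
width: 0.248
grip_force: 5.5
```

Emit:
arm_command(
  targets=[
    {"x": 0.5, "y": 0, "z": 0, "twist": 0, "jaw": 0.25},
    {"x": 0.5, "y": 0, "z": 0, "twist": 0, "jaw": 0.25},
    {"x": 0.5, "y": 0, "z": 0, "twist": 0, "jaw": 0.25},
    {"x": 0.5, "y": 0, "z": 0, "twist": 0, "jaw": 0.25},
    {"x": 0.5, "y": 0, "z": 0, "twist": 0, "jaw": 0.25},
    {"x": 0.5, "y": 0, "z": 0, "twist": 0, "jaw": 0.25},
    {"x": 0.5, "y": 0, "z": 0, "twist": 0, "jaw": 0.25},
    {"x": 0, "y": 0, "z": 0, "twist": 0, "jaw": 0.25},
  ],
)

```text
time: 5.72
tcp_pos: [0.5, -0.1406, 0.0432]
tool_rot: [0.003, 0.742, 0.67, 0.001]
wrist_force: [0.1, -3.6, 12.9]
width: 0.249
grip_force: 5.9
```

Emit:
arm_command(
  targets=[
    {"x": 0.4, "y": 0, "z": 0, "twist": 0, "jaw": 0.25},
    {"x": 0.4, "y": 0, "z": 0, "twist": 0, "jaw": 0.25},
    {"x": 0.4, "y": 0, "z": 0, "twist": 0, "jaw": 0.25},
    {"x": 0.4, "y": 0, "z": 0, "twist": 0, "jaw": 0.25},
    {"x": 0, "y": 0, "z": 0, "twist": 0, "jaw": 0.25},
  ],
)

```text
time: 6.35
tcp_pos: [0.5013, -0.1259, 0.0432]
tool_rot: [0.003, 0.742, 0.67, 0.0]
wrist_force: [-0.3, -5.4, 12.0]
width: 0.252
grip_force: 6.0
```

Run:
```python
from h import *
im=capture("wrist"); cv2.imwrite("pics/w4.png",im[:,:,::-1])
```

```text
(no output)
```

View pics/w4.png

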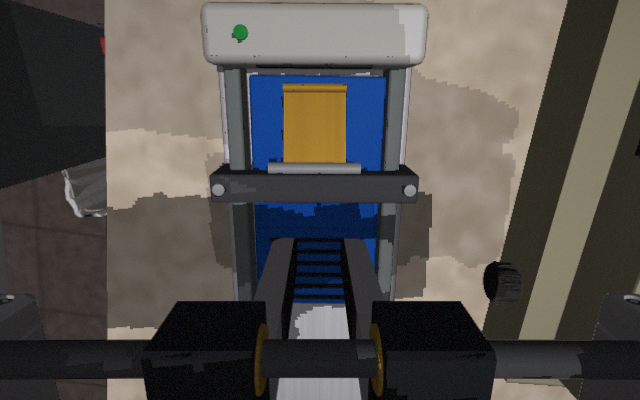

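The cassette is under the bar and the leaf, with its nose at row 76 and the head's face at about row 66, so it is a few mm short. I'll go on in small steps and watch the force.

Emit:
arm_command(
  targets=[
    {"x": 0.2, "y": 0, "z": 0, "twist": 0, "jaw": 0.25},
    {"x": 0.2, "y": 0, "z": 0, "twist": 0, "jaw": 0.25},
    {"x": 0.2, "y": 0, "z": 0, "twist": 0, "jaw": 0.25},
    {"x": 0, "y": 0, "z": 0, "twist": 0, "jaw": 0.25},
  ],
)

```text
time: 6.9
tcp_pos: [0.5018, -0.1219, 0.0433]
tool_rot: [0.004, 0.743, 0.669, -0.0]
wrist_force: [-0.3, -10.4, 11.7]
width: 0.247
grip_force: 7.7
```

Emit:
arm_command(
  targets=[
    {"x": 0.2, "y": 0, "z": 0, "twist": 0, "jaw": 0.25},
    {"x": 0, "y": 0, "z": 0, "twist": 0, "jaw": 0.25},
  ],
)

```text
time: 7.15
tcp_pos: [0.5023, -0.1215, 0.0432]
tool_rot: [0.005, 0.743, 0.669, -0.001]
wrist_force: [-1.2, -12.6, 9.7]
width: 0.248
grip_force: 9.9
```

Emit:
arm_command(
  targets=[
    {"x": 0.3, "y": 0, "z": 0, "twist": 0, "jaw": 0.25},
    {"x": 0, "y": 0, "z": 0, "twist": 0, "jaw": 0.25},
  ],
)

```text
time: 7.4
tcp_pos: [0.5024, -0.1214, 0.0433]
tool_rot: [0.006, 0.744, 0.668, -0.002]
wrist_force: [-1.9, -19.0, 8.5]
width: 0.247
grip_force: 12.5
```

Run:
```python
from h import *
im=capture("wrist"); cv2.imwrite("pics/w5.png",cv2.resize(im[0:220,180:450],(736,600))[:,:,::-1])
```

```text
(no output)
```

View pics/w5.png

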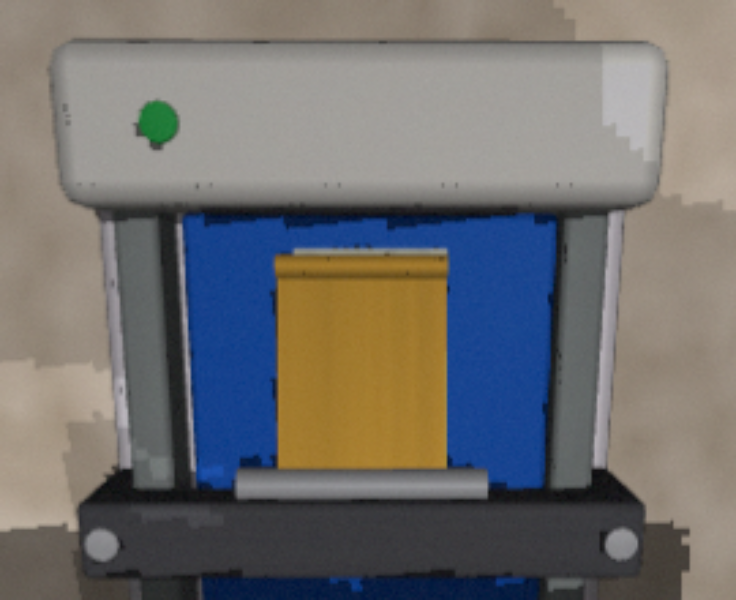

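The nose is flush with the white head (crop row ~212) and the force climbs with no motion, so it is home. I'll ease the push, lift gently and retreat.

Emit:
arm_command(
  targets=[
    {"x": -0.4, "y": 0, "z": 0, "twist": 0, "jaw": 0.25},
    {"x": 0, "y": 0, "z": -0.4, "twist": 0, "jaw": 0.25},
    {"x": 0, "y": 0, "z": -0.4, "twist": 0, "jaw": 0.25},
    {"x": -0.4, "y": 0, "z": -0.5, "twist": 0, "jaw": 0.25},
    {"x": 0, "y": 0, "z": -2, "twist": 0, "jaw": 0.25},
    {"x": 0, "y": 0, "z": -4, "twist": 0, "jaw": 0.25},
    {"x": 0, "y": 0, "z": -4, "twist": 0, "jaw": 0.25},
    {"x": 0, "y": 0, "z": 0, "twist": 0, "jaw": 0.25},
    {"x": 0, "y": 0, "z": 0, "twist": 0, "jaw": 0.25},
  ],
)

```text
time: 8.57
tcp_pos: [0.4996, -0.1189, 0.1541]
tool_rot: [-0.0, 0.741, 0.671, 0.0]
wrist_force: [-0.6, 0.0, -0.3]
width: 0.249
grip_force: 0.0
```

Run:
```python
from h import *
im=capture("wrist"); cv2.imwrite("pics/w6.png",im[:,:,::-1])
```

```text
(no output)
```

View pics/w6.png

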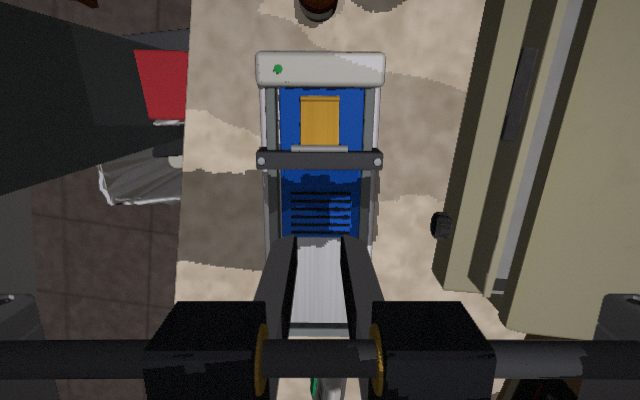

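The cassette is held under the bar and leaf with its nose at the head (row ~88), the arm is clear, and the bystanders in view stand upright.

```bash
python3 -c "from rig import *; print(job_done())"
```

```text
the job is handed in; nothing more can be done
None
```

The cassette is loaded: I pressed it down, slid it under the crossbar and leaf spring until its nose met the reader head, and let go. The arm was clear when I handed the job in at about 8.6 s; no verdict came back.

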